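Lock a grinding vial into the homogeniser's bayonet socket and hold it

ROBOT

A 6-joint arm with a two-finger parallel gripper is mounted at the origin on a cart in front of the work surface, level with it; the furniture and walls round the work are solid. World frame = base frame: x ahead of the robot, y to its left, z up, the work surface at z = 0. Lengths are in mm, angles in rad, forces in N, time in s.
With the tool pointing down it reaches from about 275 to 825 mm from the base axis. Payload 5.2 kg.
Tool frame: the origin (TCP) lies at the very end of the fingers, on their centre line; the grasp point (between the pads) lies 19 mm behind it; z points along the fingers, y is the direction in which the jaws open and shut (so a half turn about z gives the same grasp; the last joint's range is limited). The gripper opens to 93 mm and grips with 3 to 60 N. Pads are 15 mm wide; open, the fingers measure 128 mm over their backs; the gripper's body (75 mm by 188 mm) begins 65 mm behind the grasp point.
Start: joints at [-1.432, 0.259, 1.535, -0, 1.348, -0.203], TCP at [184.372, -518.181, 187.853] pointing down, gripper open.
Joint ranges: [-3.14, 3.14], [-0.91, 2.08], [0.19, 2.58], [-1.22, 4.36], [0.22, 2.71], [-3.12, 3.12]. Speed limits (rad/s): [2.57, 2.57, 3.14, 3.14, 3.14, 3.14].

INTERFACE

Orientations are given as [roll, pitch, yaw] about the fixed x, y, z axes, in that order (R = Rz(yaw) Ry(pitch) Rx(roll)).
In Python, from bench import robot gives the robot as it stands. The module is installed in compiled form; this text tells all that it offers. Calls block until the motion is done:
- robot.move_ptp(position, orientation): joint-space move of the TCP to a pose.
- robot.move_linear(position, ori=None, speed=150, f_stop=None): straight line of the TCP; ori=None keeps the orientation; speed is the mean speed in mm/s. With f_stop (N) it stops when the force on the tool has changed by that much, and returns True; else False.
- robot.move_j(angles): joint-space move.
- robot.move_gripper(opening): opening from 0.0 (shut) to 1.0 (fully open); the grip force is fixed at half the most; returns when the fingers have stopped.
- robot.sleep(seconds).
- robot.inverse_kinematics(position, orientation): joint angles nearest the present ones, or None.
- robot.get_image(name): name is "side" or "top" or "wrist"; returns a dict with "img" (480x640x3 uint8, blue, green, red), "fovy" (degrees; the focal length in pixels is half the picture's height over the tangent of half this angle, whatever the lens; pixels are square), "cx", "cy" (the principal point, pixels), "eye" and "orientation" of the camera in the world. Camera axes: x right, y down, z forward; pixel columns grow to the right and rows downward; lengths in mm; the calibration is good to about 2 mm. A picture is of the moment at which its call begins. There is no depth.
A pose or a line that the arm cannot do raises robot.MotionError and nothing moves.
- robot.hand_in(): hands the job in, once; it reports no verdict.
Readings, each from a call of its own:
- robot.current_t(): time.
- robot.current_qpos(): joint angles.
- robot.current_joint_vel(): joint speeds.
- robot.current_joint_efforts(): joint torques, N m.
- robot.current_tcp_pos(): TCP position.
- robot.current_eef_rot(): TCP orientation.
- robot.current_contact_force(): force on the tool from outside, world axes, zero at the start.
- robot.current_ft_torque(): the same for the moment, N m.
- robot.current_gripper_width(): opening from 0.0 (shut) to 1.0 (fully open).
Only numpy, scipy, OpenCV 4.12 (cv2) and the standard library are available. Lean on these libraries where they do the work, as an engineer would, in place of code of your own. Each camera call takes 0.05 s, during which the arm holds its last target.

TASK

Load the homogeniser: carry the flat-sided vial that stands on its cap, upright, to the raised socket, set its two side pins in the entry slots, push it right down against the spring and turn it a quarter turn clockwise from above, as far as it goes. The drive only runs while the vial is held there against its return spring, so finish still gripping it, fully turned. Do not tip the vial or disturb the sample cup, dropper bottle and timer.

Things in the scene. Friction and masses are not known exactly. Their poses are not given: they have to be found in the camera images.
- vial_center (a point): Centre of the 101 mm tall, 0.09 kg grinding vial, 50 mm above its underside; it stands on its grey cap, z up. Its clear flat-sided body, 34 mm wide along x and 20 mm thick along y, reaches from 38 to 98 mm above the underside: grip it across the 20 mm. Its wide direction x is also the direction of the two pins. Half a turn about z makes no difference.
- vial_pins (a point): Point on the vial's axis level with its two steel pins, 5.5 mm above the underside; same axes as the vial. The pins, 6 mm thick, stick out along +x and -x to 24 mm from the axis, from a round spigot 38 mm in diameter and 20 mm long with a chamfered foot. Above the spigot a flange 54 mm across (20 to 26 mm above the underside), then a ribbed cap 44 mm across.
- socket_mouth (a point): Centre of the round mouth of the homogeniser's socket, level with the top of its aluminium collar (66 mm across), 100 mm above the worktop, z up. Bore 40.6 mm. The x axis runs through the two opposite entry slots: vial x along this x, either way round, lets the pins drop in. Pushed right down, the vial's flange lies on the collar, its centre 30 mm above this point.
- socket_slot (a point): Middle of one entry slot of the socket, 22 mm from the axis, at the top of the collar; the other lies opposite. Slots are 10 mm wide, reach out to 25.8 mm from the axis, and pass through a lip 8 mm thick; a short black mark lies outside each. Right down, the pins are 3.5 mm clear of the lip and the vial turns 1.55 rad clockwise seen from above; anticlockwise is blocked.
- homogeniser: White housing with a dial and dark window in front, 150 (x) x 116 (y) x 72 mm tall, with the aluminium socket collar on top above its origin; it is fixed and cannot move. Origin on the worktop, below the socket; its front faces its own -x; the slot line stands 45 degrees anticlockwise of its x.
- ejector (a joint): Travel in m of the spring disc in the socket that pushes the vial up. It meets the vial's underside 6 mm below the mouth. 0 at rest (2 N), 0.014 with the vial right down (9 N), about 0.0105 when the turned vial is held down by the lip alone (vial centre 33.5 mm above the mouth).
- return_ring (a joint): Turn in rad of the sprung ring in the socket that the pins push round: 0 at rest, growing clockwise seen from above, 1.45 at the end stop. The pins turn about 0.1 rad before they meet it. It resists with 0.08 N m at first, 0.14 N m at the end, and turns the vial back to the slots if let go.
- cup: Screw-top sample cup with a ribbed lid, 62 mm in diameter, 68 mm tall, on the worktop; leave it alone. Origin at the centre of its underside.
- dropper: Brown dropper bottle with a black pointed cap, 34 mm in diameter, 85 mm tall, on the worktop; leave it alone. Origin at the centre of its underside.
- clock: Flat bench timer with three keys, 62 x 66 x 18 mm, lying on the worktop; leave it alone. Origin at the centre of its underside.
Not all that is in view belongs to the job. Leave any blue, green or pink look-alike of the part that bears vial_center alone.

How it is judged:
By the outcome, as a careful person would: the job done as asked, in the order asked, and still so for the second after the job is handed in, while the arm keeps its last pose, push and grip.
It also fails if it takes over 40 s, if anything falls off the work surface, if the arm or the gripper's body presses on something with over 40 N, if the wrist force passes 120 N, or if a joint passes its speed limit or range.

## Working session

There is one attempt and no reset: what is moved stays moved. The work goes in short steps, each a Python script; the robot and the scene stay as the last script left them, time stands still between calls to the robot, and variables do not carry over. Pictures are saved under pics/ and viewed, and the job is handed in when it is done.

```bash
mkdir -p pics; python3 - <<'E'
from bench import robot
import cv2
print(robot.current_t())
for n in ["side","top","wrist"]:
    d=robot.get_image(n); cv2.imwrite(f"pics/a_{n}.png",d["img"]); print(n,{k:v for k,v in d.items() if k!="img"})
print(robot.current_tcp_pos(),robot.current_eef_rot(),robot.current_gripper_width())
E
```

```text
0.0
side {'fovy': 42.22038664279714, 'cx': 321.3454646843085, 'cy': 241.07545204264062, 'eye': array([ 208.19372324, 1156.86247544,  656.69325574]), 'orientation': array([-2.0073175 ,  0.00462227, -2.86330848])}
top {'fovy': 51.45366021471004, 'cx': 324.13328416419694, 'cy': 237.02734984680367, 'eye': array([ 343.42712444,    6.48662222, 1290.21801396]), 'orientation': array([-3.01092923, -0.00377711, -1.57635457])}
wrist {'fovy': 70.05078462163978, 'cx': 317.22221751830676, 'cy': 238.78473345833652, 'eye': array([ 263.51307145, -488.89888636,  384.17597783]), 'orientation': array([ 2.83619324e+00,  2.60382923e-03, -1.22925173e+00])}
[ 184.3157188  -517.72382242  187.21514924] [-3.14022608e+00 -3.00653912e-04  3.41820809e-01] 1.0026517298850361
```

View pics/a_side.png

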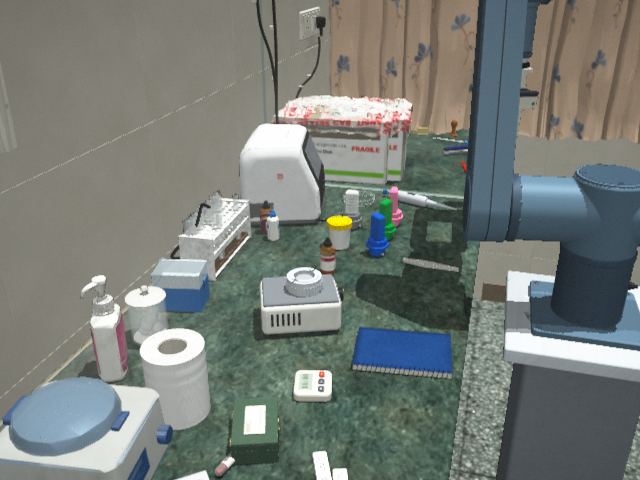

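View pics/a_top.png

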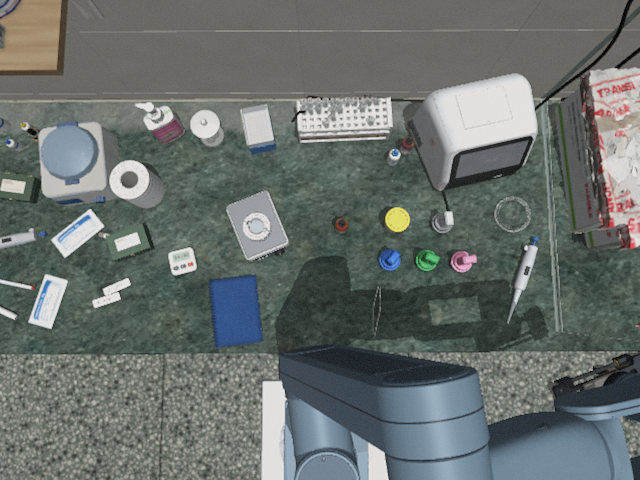

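View pics/a_wrist.png

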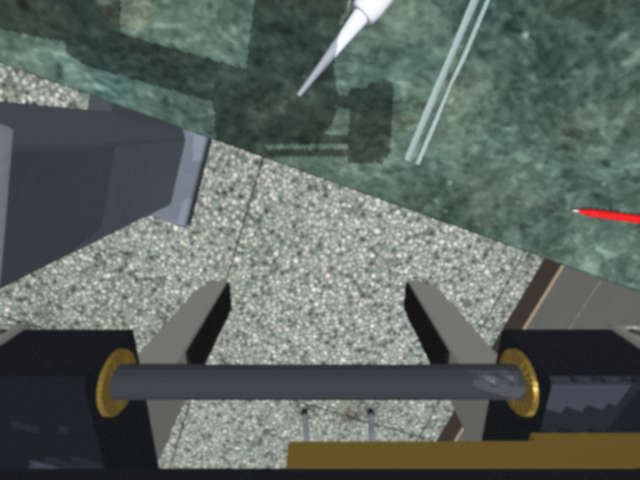

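Candidates in the top view: grey/clear item (443,220), blue (390,260), green (428,260) and pink (462,261). I choose the grey-capped one, which is at (352,205) in the side view. Next I'll check it in a close crop.

```bash
cat > h.py <<'E'
from bench import robot
import cv2, numpy as np
from scipy.spatial.transform import Rotation as R
def cam(d):
    f=240/np.tan(np.radians(d["fovy"]/2)); return f,R.from_euler("xyz",d["orientation"]).as_matrix(),np.array(d["eye"])
def ray(d,u,v):
    f,M,e=cam(d); return e,M@np.array([(u-d["cx"])/f,(v-d["cy"])/f,1])
def onz(d,u,v,z):
    e,r=ray(d,u,v); return e+r*(z-e[2])/r[2]
def proj(d,p):
    f,M,e=cam(d); c=(np.asarray(p,float)-e)@M; return c[...,:2]/c[...,2:]*f+[d["cx"],d["cy"]]
def save(img,name,crop=None,s=1):
    if crop: x0,y0,x1,y1=crop; img=img[y0:y1,x0:x1]
    cv2.imwrite("pics/"+name,cv2.resize(img,None,fx=s,fy=s,interpolation=cv2.INTER_CUBIC))
E
python3 - <<'E'
from h import *
d=robot.get_image("top"); 
a=cv2.resize(d["img"][190:290,370:490],None,fx=5,fy=5,interpolation=2); b=cv2.resize(d["img"][180:270,215:300],None,fx=5,fy=5,interpolation=2)
cv2.imwrite("pics/b_vial.png",a);cv2.imwrite("pics/b_sock.png",b)
s=robot.get_image("side"); save(s["img"],"b_side.png",(320,170,440,270),6)
for n,u,v,z in [("vialtop",447,217,90),("cup",398,220,68),("drop",342,226,60),("sock",257,226,100),("clock",182,261,18)]: print(n,onz(d,u,v,z))
E
```

```text
vialtop [ 549.00233611 -299.6809233    90.        ]
cup [ 545.80375163 -183.00414694   68.        ]
drop [532.63066365 -43.85733545  60.        ]
sock [527.50089713 163.16098341 100.        ]
clock [450.59389417 364.562298    18.        ]
```

View pics/b_vial.png

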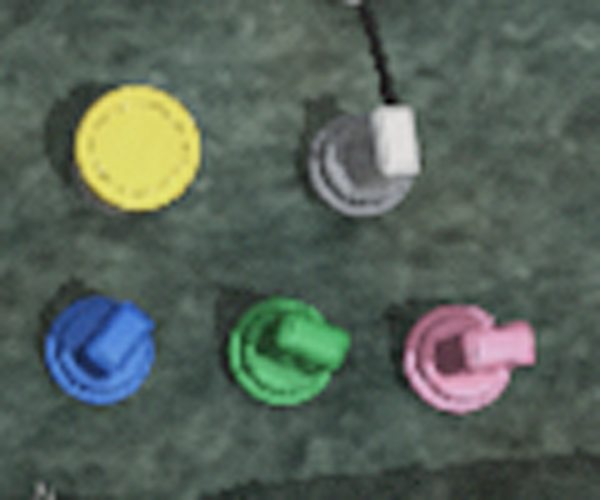

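View pics/b_sock.png

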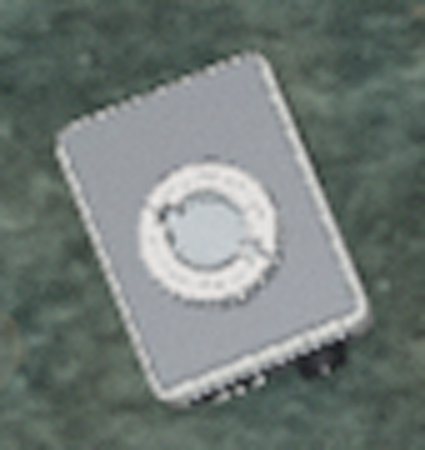

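View pics/b_side.png

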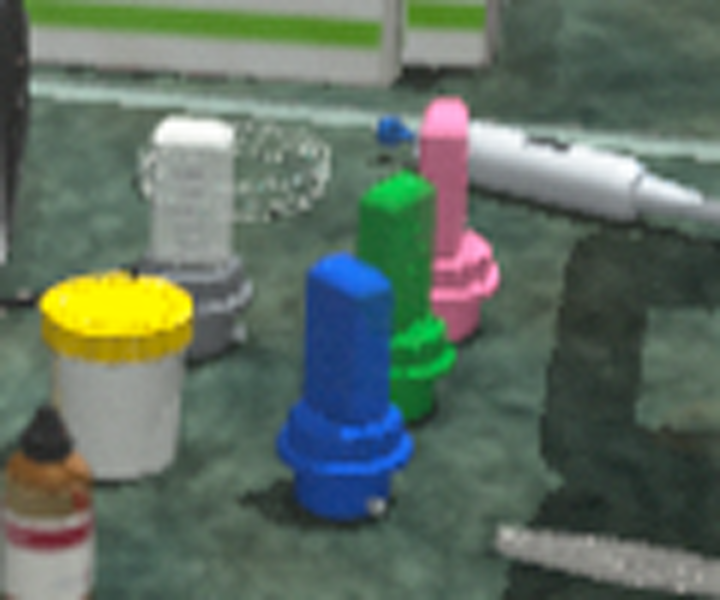

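The crop confirms it: grey cap, clear body and steel pin. I'll look at the socket with the wrist camera at the planned insertion yaw, then at the vial at the grasp yaw. That way any wrist-camera bias cancels.

```bash
python3 - <<'E'
from h import *
pi=np.pi
ik=robot.inverse_kinematics
y=np.radians(65.5)-pi
for p,yw in [((527,163,230),y),((527,163,150),y-1.55),((548,-302,230),pi),((548,-302,60),pi)]: print(ik(p,[pi,0,yw]))
t=robot.current_t(); robot.move_ptp([527,163,230],[pi,0,y]); print(robot.current_t()-t, robot.current_qpos())
d=robot.get_image("wrist"); save(d["img"],"c_sock.png"); 
import pickle; pickle.dump(d,open("sock.pkl","wb")); print(robot.current_tcp_pos(),robot.current_eef_rot())
P=np.array([527,163,100]); print(proj(d,P),{k:v for k,v in d.items() if k!="img"})
E
```

```text
[ 0.09773081  0.23705812  1.46034841  0.          1.44418613 -2.61625618]
[ 0.09773081  0.28965856  1.58836538  0.          1.26356871 -1.06625618]
[-0.68170217  0.37453829  1.26995707  0.          1.4970973  -2.25249849]
[-0.68170217  0.49695352  1.50809257  0.          1.13654656 -2.25249849]
2.6917 [ 9.67003336e-02  2.37226924e-01  1.46033942e+00 -2.11719458e-04
  1.44415007e+00 -2.61594459e+00]
[527.21093365 162.29986368 229.90774521] [ 3.14157382e+00 -2.29315531e-04 -1.99979810e+00]
[316.85405826 220.30380063] {'fovy': 70.05078462163978, 'cx': 317.22221751830676, 'cy': 238.78473345833652, 'eye': array([492.11666493,  86.72248376, 426.97794264]), 'orientation': array([ 2.83657200e+00, -1.17725670e-03,  2.71239829e+00])}
```

View pics/c_sock.png

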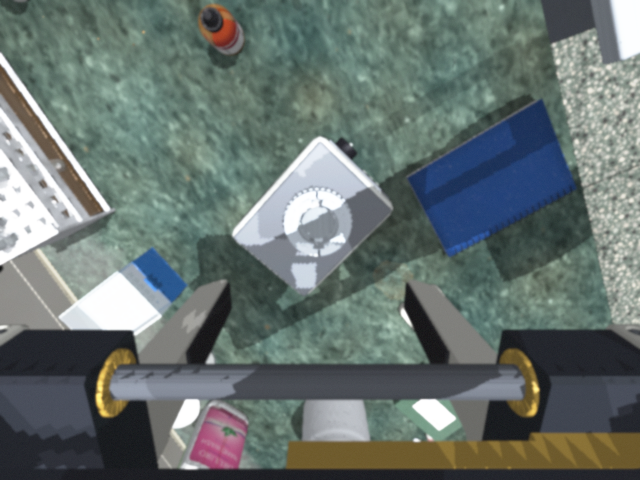

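The socket is at about (317,221) and the slots look vertical in the image. I'll overlay the model to refine that.

```bash
cat >> h.py <<'E'
def ov(d,curves,crop,s,name):
    x0,y0,x1,y1=crop; im=cv2.resize(d["img"][y0:y1,x0:x1],None,fx=s,fy=s,interpolation=2); raw=im.copy()
    for c,col in curves:
        q=(proj(d,c)-[x0,y0]+0.5)*s-0.5; cv2.polylines(im,[np.round(q*8).astype(np.int32)],False,col,1,16,3)
    cv2.imwrite("pics/"+name,np.hstack([raw,im]))
def circ(x,y,z,r): 
    t=np.linspace(0,2*np.pi,80); return np.c_[x+r*np.cos(t),y+r*np.sin(t),0*t+z]
def loc(pts,x,y,yaw,z=None):
    pts=np.array(pts,float); c,s=np.cos(yaw),np.sin(yaw); return np.c_[x+c*pts[:,0]-s*pts[:,1],y+s*pts[:,0]+c*pts[:,1],pts[:,2]]
E
cat > s.py <<'E'
from h import *
import pickle,sys
d=pickle.load(open("sock.pkl","rb")); x,y,a=map(float,sys.argv[1:4]); a=np.radians(a)
g=(0,255,0)
C=[(circ(x,y,100,33),g),(circ(x,y,100,20.3),(0,0,255))]
for s in (1,-1): C.append((loc([[s*19.7,-5,100],[s*25.8,-5,100],[s*25.8,5,100],[s*19.7,5,100]],x,y,a),(255,0,255)))
# housing top corners
ah=a-np.radians(45)
C.append((loc([[-75,-58,72],[75,-58,72],[75,58,72],[-75,58,72],[-75,-58,72]],x,y,ah),(0,255,255)))
ov(d,C,(275,180,360,262),7 if len(sys.argv)<5 else 4,"d_%s.png"%sys.argv[-1]) if 0 else ov(d,C,(272,176,362,262),4,"d.png")
ov(d,C,(225,130,400,300),4,"d2.png")
E
python3 s.py 527 163 65.5
```

```text
(no output)
```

View pics/d.png

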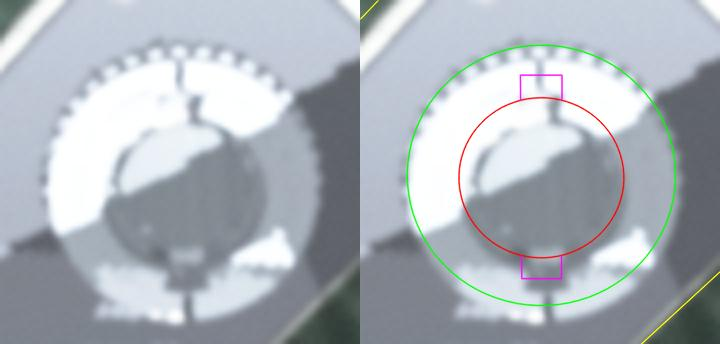

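```bash
python3 - <<'E'
from h import *
import pickle
d=pickle.load(open("sock.pkl","rb"))
f=lambda u,v:onz(d,(u+.5)/4-.5+272,(v+.5)/4-.5+176,100)
print(f(184,184)); a=f(181,75)-f(187,308); print(np.degrees(np.arctan2(a[1],a[0])),np.linalg.norm(a))
E
python3 s.py 525.8 165.2 66.5
```

```text
[526.86819157 164.53674662 100.        ]
-113.14400154539716 59.51302545123663
```

View pics/d.png

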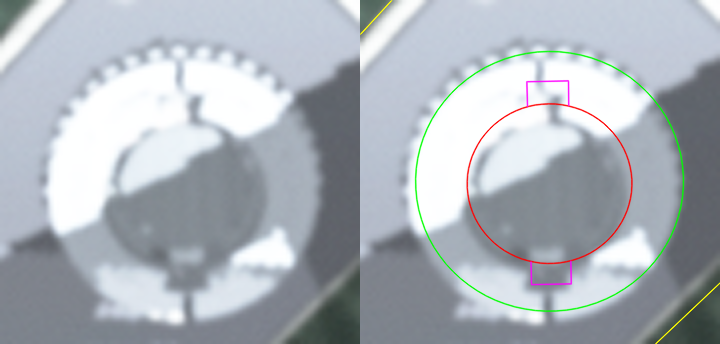

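View pics/d2.png

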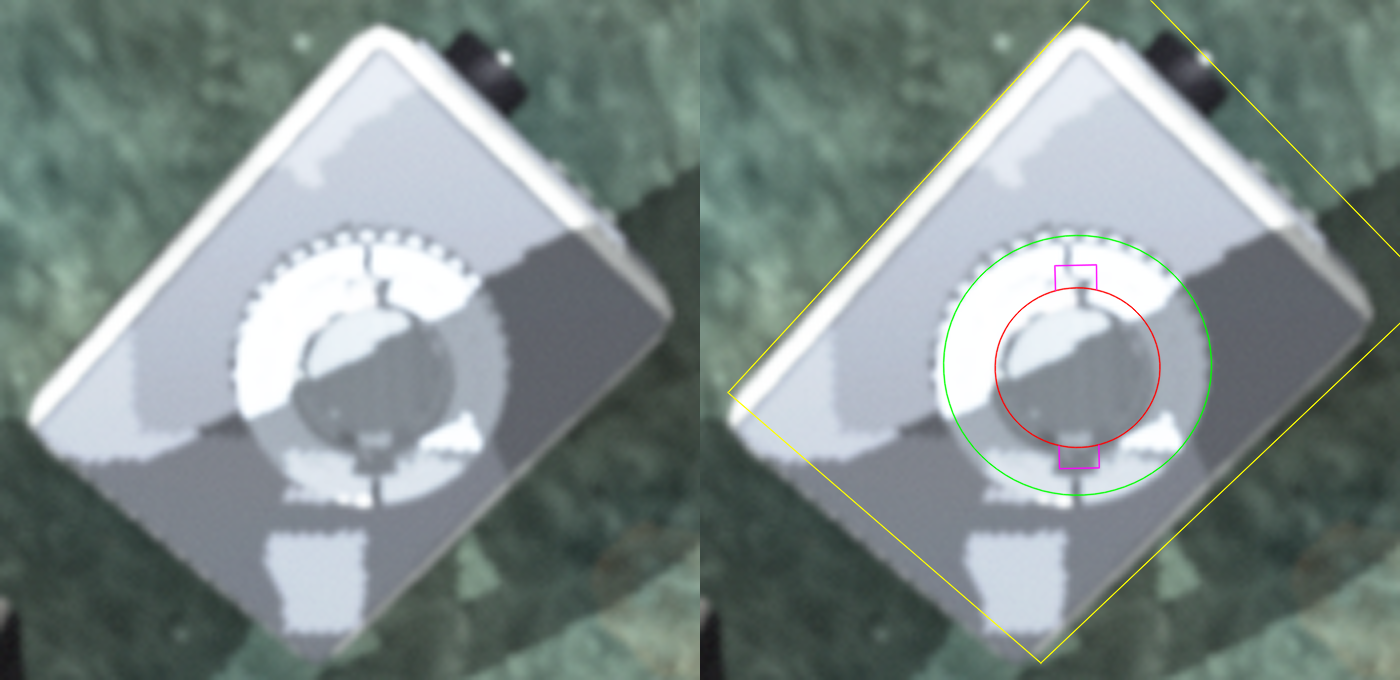

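```bash
python3 - <<'E'
from h import *
import pickle
d=pickle.load(open("sock.pkl","rb"))
im=d["img"][180:262,274:360]; im=cv2.resize(im,None,fx=9,fy=7,interpolation=cv2.INTER_LANCZOS4)if 0 else cv2.resize(im,None,fx=7,fy=7,interpolation=cv2.INTER_LANCZOS4)
g=im.astype(float)/255
cv2.imwrite("pics/e1.png",(np.clip((g-.6)/.4,0,1)**1.5*255).astype(np.uint8))
cv2.imwrite("pics/e2.png",(np.clip((g-.2)/.5,0,1)*255).astype(np.uint8))
E
```

```text
(no output)
```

View pics/e1.png

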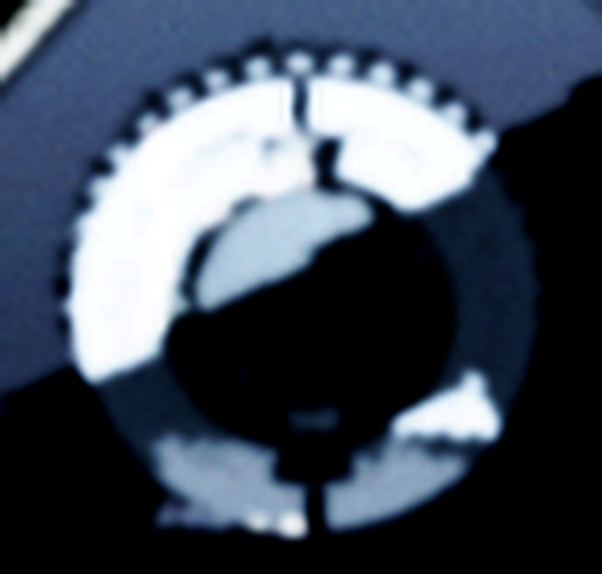

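View pics/e2.png

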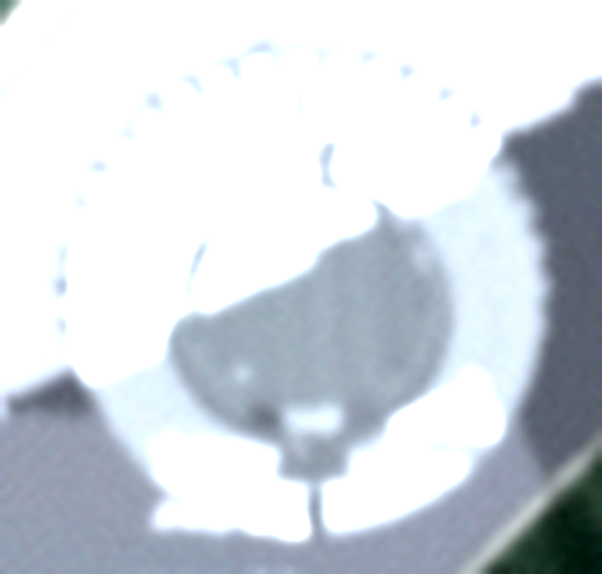

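```bash
cat > s2.py <<'E'
from h import *
import pickle,sys
d=pickle.load(open("sock.pkl","rb"))
f=lambda u,v:onz(d,(u+.5)/7-.5+274,(v+.5)/7-.5+180,100)
c=f(306.5,304); print(c); a=f(300,103)-f(316,510); A=np.degrees(np.arctan2(a[1],a[0])); print(A)
if len(sys.argv)>1: c=list(map(float,sys.argv[1:3])); A=float(sys.argv[3])
x,y=c[:2]; a=np.radians(A)
C=[(circ(x,y,100,33),(0,255,0)),(circ(x,y,100,20.3),(0,0,255))]
for s in (1,-1): C.append((loc([[s*19.7,-5,100],[s*25.8,-5,100],[s*25.8,5,100],[s*19.7,5,100]],x,y,a),(255,0,255)))
d["img"]=(np.clip((d["img"]/255-.4)/.6,0,1)**2*255).astype(np.uint8)
ov(d,C,(274,180,360,262),4.6 if 0 else 4,"f.png")
E
python3 s2.py
```

```text
[527.69078852 165.70023576 100.        ]
-112.39565592684629
```

View pics/f.png

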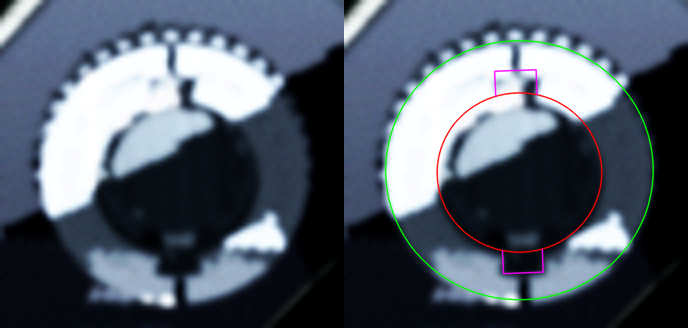

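The overlay fits: socket (527.7,165.7), slot line at -112.4°. Now the vial.

```bash
python3 - <<'E'
from h import *
import pickle
pi=np.pi
robot.move_ptp([548,-302,230],[pi,0,pi]); 
d=robot.get_image("wrist"); save(d["img"],"g_vial.png"); pickle.dump(d,open("vial.pkl","wb"))
print(robot.current_t(),robot.current_tcp_pos(),robot.current_eef_rot()); print(proj(d,[548,-302,101]))
E
```

```text
4.7417 [ 548.53872988 -300.62915106  230.2370056 ] [ 3.14138543e+00  3.44543467e-04 -3.13948575e+00]
[314.8265027 220.7113995]
```

View pics/g_vial.png

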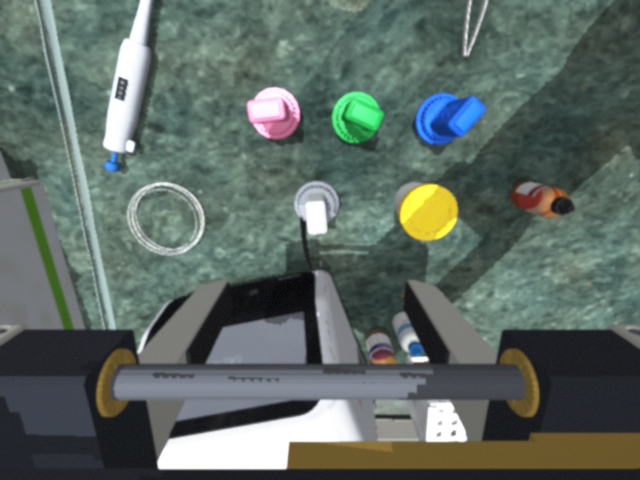

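```bash
cat > v.py <<'E'
from h import *
import pickle,sys
d=pickle.load(open("vial.pkl","rb")); x,y,a=map(float,sys.argv[1:4]); a=np.radians(a)
C=[(circ(x,y,26,27),(0,255,0)),(circ(x,y,38,22),(0,0,255))]
for z,c in ((101,(255,0,255)),(38,(0,255,255))): C.append((loc([[17,10,z],[-17,10,z],[-17,-10,z],[17,-10,z],[17,10,z]],x,y,a),c))
ov(d,C,(285,170,350,245),6,"i.png")
E
python3 v.py 548 -302 180
python3 -c "
from h import *
d=robot.get_image('top')
for p in [(455,188),(413,112),(440,147),(530,140)]: print(p,onz(d,*p,0),onz(d,*p,150))"
```

```text
(455, 188) [ 642.20974536 -346.79520318    0.        ] [ 607.47345068 -305.72286251  150.        ]
(413, 112) [ 852.66551476 -241.4883202     0.        ] [ 793.46175406 -212.65889683  150.        ]
(440, 147) [ 754.59817044 -311.04421351    0.        ] [ 706.79566247 -274.12826221  150.        ]
(530, 140) [ 772.96509058 -553.66629063    0.        ] [ 723.0272551  -488.54323699  150.        ]
```

View pics/i.png

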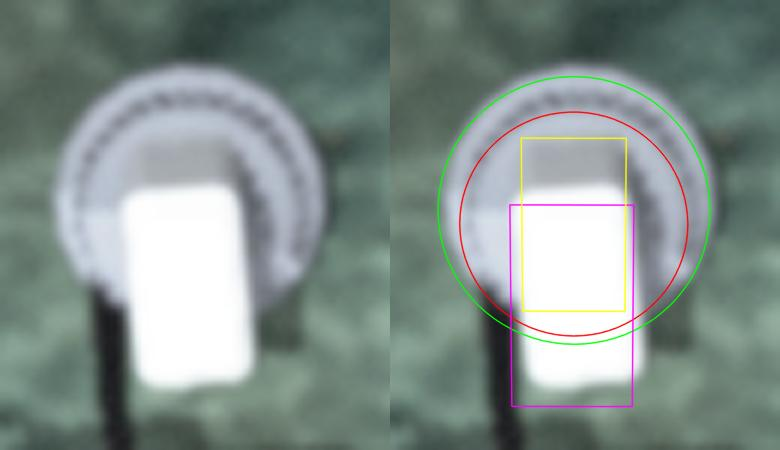

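```bash
python3 v.py 545.8 -300.9 183.7
```

```text
(no output)
```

View pics/i.png

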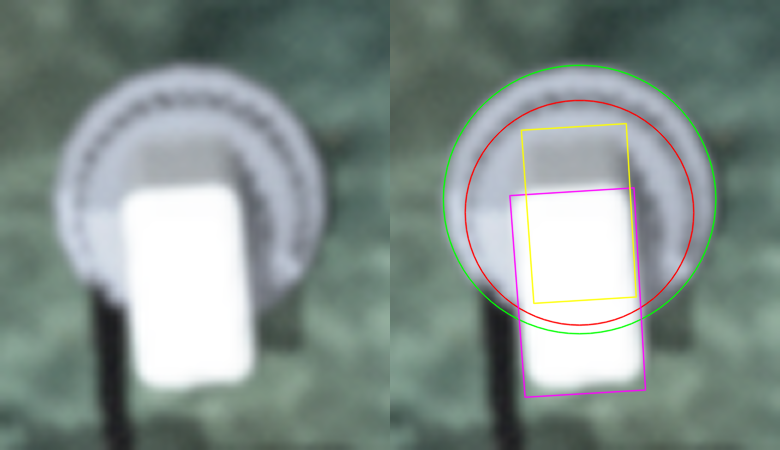

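Overlay matches on flange and body: vial ≈ (545.5,-300.9), yaw 183.4°. Now the grasp.

```bash
python3 - <<'E'
from h import *
import pickle
pi=np.pi; yw=np.radians(183.4)-2*pi
robot.move_linear([545.5,-300.9,150],[pi,0,yw],speed=120)
robot.move_linear([545.5,-300.9,45],speed=100)
robot.sleep(.3); print(robot.current_tcp_pos(),robot.current_eef_rot(),robot.current_contact_force())
d=robot.get_image("wrist"); save(d["img"],"j1.png")
robot.move_gripper(0.0); print(robot.current_gripper_width()*93,robot.current_contact_force(),robot.current_t())
d=robot.get_image("wrist"); save(d["img"],"j2.png"); pickle.dump(d,open("grip.pkl","wb"))
print(robot.current_tcp_pos(),robot.current_eef_rot())
E
```

```text
[ 545.71314145 -301.04770962   45.43767397] [-3.14107525e+00  5.95300038e-04 -3.08224986e+00] [-0.49251728  0.01348816  0.01110069]
19.636232600208768 [0.13164098 0.3215216  0.39741044] 8.2833
[ 545.46535566 -300.90598481   44.93982896] [ 3.14155214e+00 -8.16373902e-05 -3.08224209e+00]
```

View pics/j2.png

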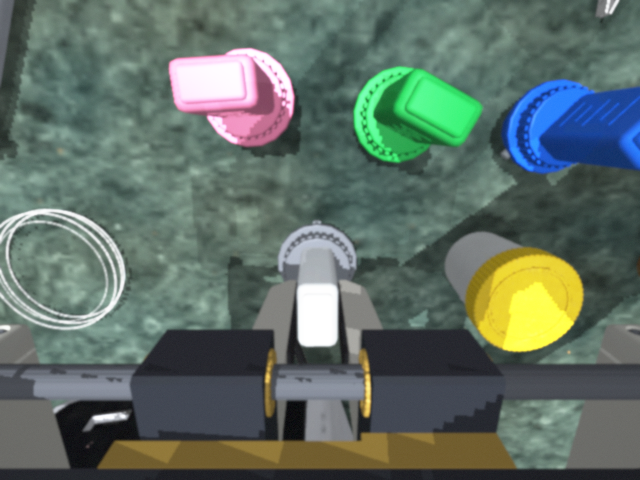

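Gripped at 19.6 mm; the vial sits between the fingers with its pin at (317,222). I'll overlay the vial model at the TCP to read the camera bias and the grasp offset.

```bash
cat > g.py <<'E'
from h import *
import pickle,sys
d=pickle.load(open("grip.pkl","rb")); x,y,a=map(float,sys.argv[1:4]); a=np.radians(a)
C=[(circ(x,y,26,27),(0,255,0)),(circ(x,y,38,22),(0,0,255))]
for z,c in ((98,(255,0,255)),(38,(0,255,255))): C.append((loc([[17,10,z],[-17,10,z],[-17,-10,z],[17,-10,z],[17,10,z]],x,y,a),c))
C.append((loc([[24,3,5.5],[24,-3,5.5],[19,-3,5.5],[19,3,5.5],[24,3,5.5]],x,y,a),(255,255,0)))
C.append((loc([[24,0,2.5],[24,0,8.5]],x,y,a),(255,255,0)))
ov(d,C,(270,205,365,355),4,"k.png")
E
python3 g.py 545.5 -300.9 183.4
```

```text
(no output)
```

View pics/k.png

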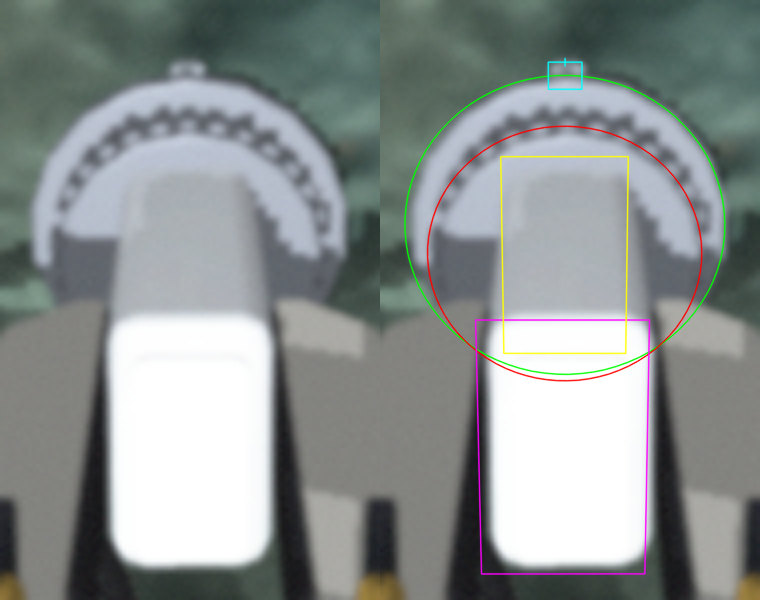

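```bash
python3 - <<'E'
from h import *
import pickle
pi=np.pi; 
robot.move_linear([545.5,-300.9,200],speed=150)
sy=np.radians(-112.4)
robot.move_ptp([528.1,165.5,200],[pi,0,sy])
robot.move_linear([528.1,165.5,152],speed=120); robot.sleep(.3)
print(robot.current_t(),robot.current_tcp_pos(),robot.current_eef_rot(),robot.current_contact_force(),robot.current_ft_torque(),robot.current_gripper_width()*93)
d=robot.get_image("wrist"); save(d["img"],"l_w.png"); pickle.dump(d,open("hov.pkl","wb"))
s=robot.get_image("side"); save(s["img"],"l_s.png",(240,200,370,350),4); pickle.dump(s,open("hovs.pkl","wb"))
E
```

```text
12.075 [528.55567259 165.55822252 152.7491396 ] [-3.14038220e+00  6.76390544e-04 -1.96173893e+00] [-0.60323042  0.12900453 -1.89532884] [ 0.0737761  -0.03260407  0.04406274] 19.860882596455692
```

View pics/l_w.png

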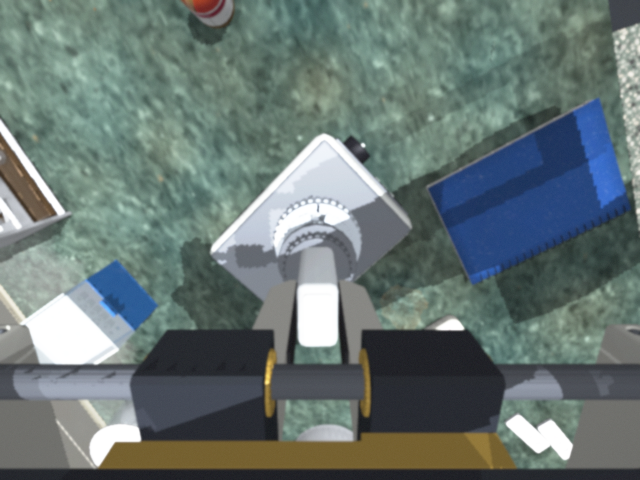

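View pics/l_s.png

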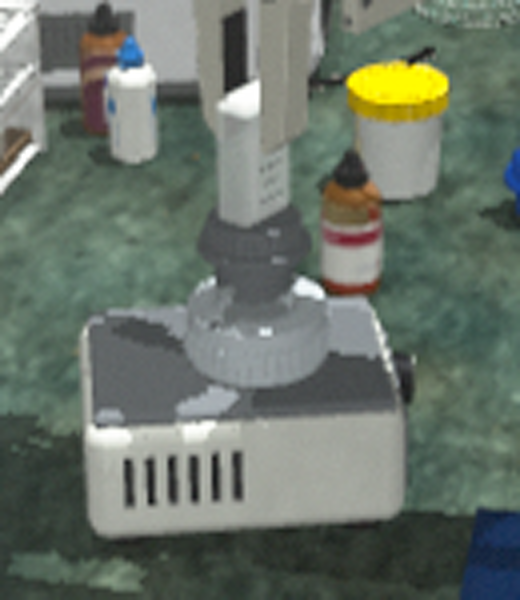

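```bash
python3 - <<'E'
from h import *
import pickle
d=pickle.load(open("hov.pkl","rb")); s=pickle.load(open("hovs.pkl","rb"))
im=d["img"][185:290,260:375]; im=cv2.resize(im,None,fx=5,fy=5,interpolation=2)
g=np.clip(im/255.,0,1)
cv2.imwrite("pics/m.png",(g**1.3*255).astype(np.uint8))
# model
for nm,c in (("wrist",d),("side",s)):
    x,y=528.4,165.5;z0=107
    C=[(circ(527.7,165.7,100,33),(0,255,0)),(circ(x,y,z0+26,27),(0,0,255)),(circ(x,y,z0+20,27),(0,0,255)),(circ(x,y,z0+1,19),(255,0,255))]
    ov(c,C,(260,185,375,290) if nm=="wrist" else (270,240,340,310),3.4 if 0 else (3 if nm=="wrist" else 5),"m_%s.png"%nm)
E
```

```text
(no output)
```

View pics/m.png

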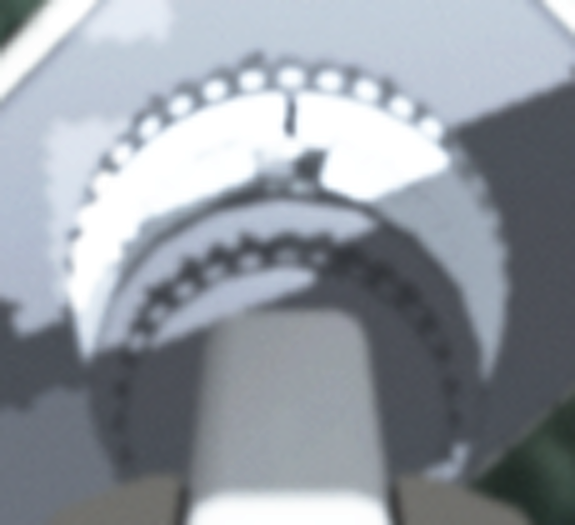

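View pics/m_side.png

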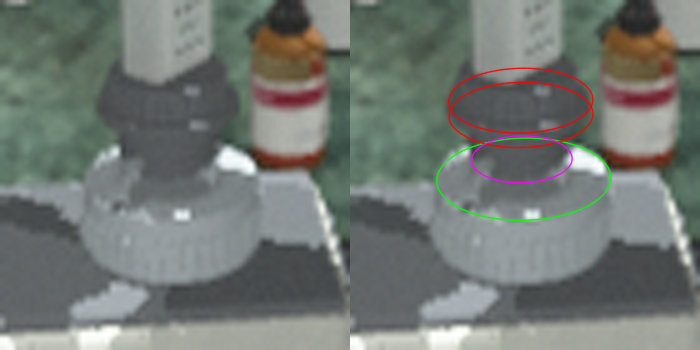

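View pics/m_wrist.png

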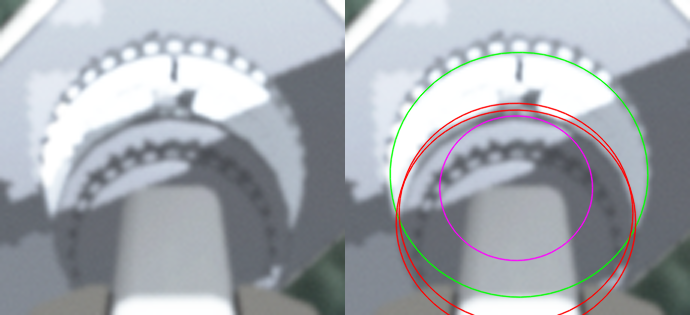

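```bash
python3 - <<'E'
from h import *
import pickle
d=pickle.load(open("hov.pkl","rb"))
x,y,a=528.4,165.5,np.radians(-112.4);z=112.5
C=[]
S=[(loc([[19.7,-5,100],[25.8,-5,100],[25.8,5,100],[19.7,5,100]],527.9,165.6,a),(0,160,0)),
 (loc([[24,-3,z+3],[24,3,z+3],[24,3,z-3],[24,-3,z-3],[24,-3,z+3]],x,y,a),(255,0,255)),(circ(x,y,133.5,27),(0,0,255))]
ov(d,S,(290,195,348,240),6.5 if 0 else 6,"n.png")
E
```

```text
(no output)
```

View pics/n.png

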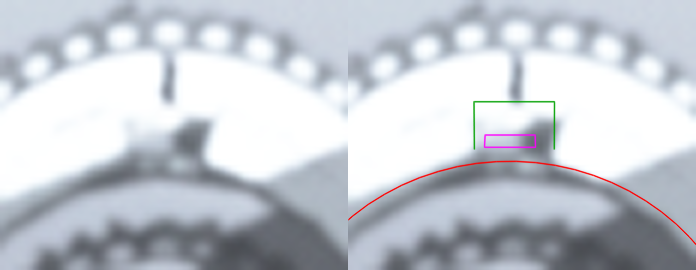

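Side and wrist views agree on alignment to about 1 mm. Inserting with force monitoring.

```bash
python3 - <<'E'
from h import *
def st(): print(round(robot.current_t(),2),robot.current_tcp_pos().round(2),robot.current_eef_rot().round(4),np.round(robot.current_contact_force(),1),np.round(robot.current_ft_torque(),2),round(robot.current_gripper_width()*93,2))
st()
for z in (143,139,134):
    r=robot.move_linear([528.1,165.5,z],speed=40,f_stop=12); print(z,r); st()
    if r: break
E
```

```text
12.18 [528.33 165.58 152.45] [-3.1409e+00  4.0000e-04 -1.9617e+00] [-0.2  0.7 -1.1] [ 0.1  -0.08 -0.  ] 19.89
143 False
12.55 [527.67 165.48 142.42] [ 3.1405e+00 -6.0000e-04 -1.9617e+00] [ 0.  -0.3 -1. ] [ 0.1  -0.06 -0.08] 19.96
139 False
12.8 [528.14 165.52 138.97] [ 3.1416  0.     -1.9618] [ 0.3 -0.1 -0.9] [ 0.15 -0.08 -0.01] 19.6
134 False
13.07 [528.45 165.55 134.27] [-3.1409e+00  4.0000e-04 -1.9617e+00] [-0.9 -1.2  3.1] [ 0.25 -0.05 -0.01] 19.79
```

The spring is felt at the right height with almost no side force, so the pins are in the slots. Pressing down.

```bash
python3 - <<'E'
from h import *
def st(): print(round(robot.current_t(),2),robot.current_tcp_pos().round(2),robot.current_eef_rot().round(4),np.round(robot.current_contact_force(),1),np.round(robot.current_ft_torque(),2),round(robot.current_gripper_width()*93,2))
for z in (130,127,125,124,123,122):
    r=robot.move_linear([528.1,165.5,z],speed=30,f_stop=14); print(z,r); st()
    if r: break
E
```

```text
130 False
13.36 [528.53 165.55 130.31] [-3.1407e+00  5.0000e-04 -1.9617e+00] [-0.2  0.2  4.7] [ 0.11 -0.07 -0.  ] 20.01
127 False
13.61 [528.61 165.57 127.54] [-3.1405e+00  6.0000e-04 -1.9618e+00] [ 0.3 -1.1  6.2] [0.12 0.01 0.04] 19.67
125 False
13.86 [528.62 165.57 125.75] [-3.1404e+00  7.0000e-04 -1.9618e+00] [ 0.5 -0.3  6.8] [0.12 0.07 0.03] 19.77
124 False
14.11 [528.69 165.52 124.93] [-3.1401e+00  7.0000e-04 -1.9617e+00] [-0.4  0.2  7.6] [0.13 0.06 0.04] 19.41
123 False
14.36 [528.88 165.5  124.8 ] [-3.1393e+00  9.0000e-04 -1.9616e+00] [-1.4 -0.  13.2] [0.06 0.45 0.04] 20.19
122 False
14.61 [529.   165.5  124.75] [-3.1386e+00  1.2000e-03 -1.9614e+00] [-3.8 -1.2 18.7] [-0.05  0.85  0.03] 19.62
```

```bash
python3 - <<'E'
from h import *
pi=np.pi
def st(): print(round(robot.current_t(),2),robot.current_tcp_pos().round(2),robot.current_eef_rot().round(4),np.round(robot.current_contact_force(),1),np.round(robot.current_ft_torque(),2),round(robot.current_gripper_width()*93,2))
robot.move_linear([528.1,165.5,123],speed=30); st()
y0=-1.9617
for k in (.15,.4,.7,1.0,1.25):
    r=robot.move_linear([528.1,165.5,123],[pi,0,y0-k],speed=30,f_stop=25); print(k,r,end=" "); st()
    if r: break
E
```

```text
14.86 [528.95 165.46 124.77] [-3.1392e+00  1.0000e-03 -1.9616e+00] [-2.2 -1.4 11.8] [-0.    0.31  0.08] 19.72
0.15 False 15.16 [528.76 165.7  124.78] [-3.1398e+00  1.5000e-03 -2.1119e+00] [-0.8  1.2 12.8] [0.09 0.5  0.01] 19.68
0.4 False 15.56 [528.82 165.92 124.77] [-3.1404e+00  2.2000e-03 -2.3618e+00] [-1.5  0.4 12.8] [0.2 0.4 0. ] 20.16
0.7 False 16.01 [528.98 165.98 124.76] [-3.1411e+00  2.8000e-03 -2.6617e+00] [-1.3  0.9 11.6] [0.32 0.25 0.01] 19.86
1.0 False 16.46 [529.06 165.95 124.77] [ 3.1414e+00  3.0000e-03 -2.9617e+00] [-0.8  1.3 11.9] [0.24 0.18 0.03] 19.67
1.25 False 16.86 [529.16 165.88 124.75] [3.1407e+00 3.0000e-03 3.0715e+00] [-0.5  1.2 12. ] [0.17 0.12 0.04] 20.08
```

```bash
python3 - <<'E'
from h import *
s=robot.get_image("side"); save(s["img"],"o_s.png",(240,200,370,330),4.5)
d=robot.get_image("wrist"); save(d["img"],"o_w.png",(220,150,420,360),3)
print([np.round(robot.current_ft_torque(),3) for _ in range(3)], robot.current_joint_efforts().round(3))
E
```

```text
[array([0.167, 0.134, 0.072]), array([0.167, 0.134, 0.072]), array([0.167, 0.134, 0.072])] [ -0.557 -38.94  -22.771  -0.248  -0.352   0.063]
```

View pics/o_s.png

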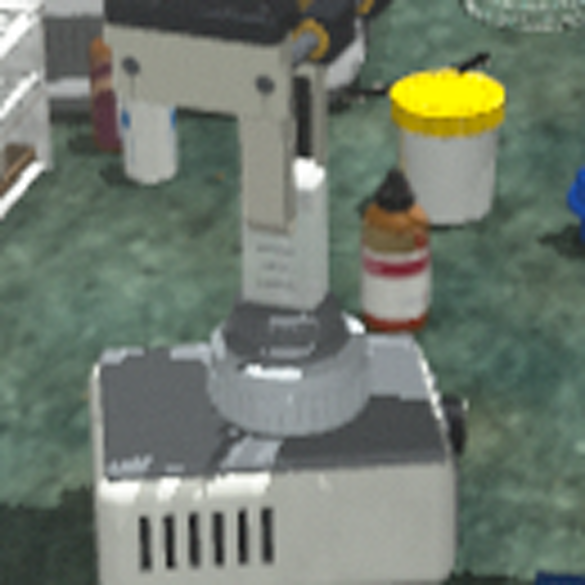

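View pics/o_w.png

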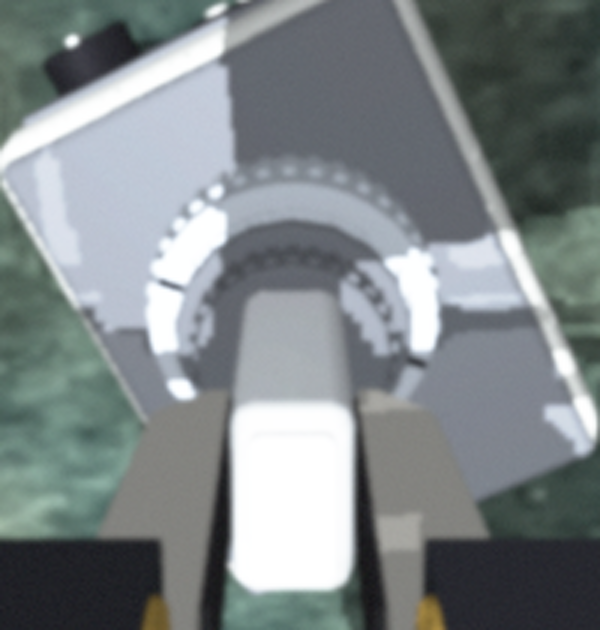

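The vial is seated with its flange on the collar and turns with the jaws. Finishing the turn to the stop.

```bash
python3 - <<'E'
from h import *
pi=np.pi
def st(): 
    T=[];
    for _ in range(4): T.append(robot.current_ft_torque()[2]); robot.sleep(.03)
    print(round(robot.current_t(),2),robot.current_tcp_pos().round(2),robot.current_eef_rot().round(4),np.round(robot.current_contact_force(),1),np.mean(T).round(3),round(robot.current_gripper_width()*93,2),robot.current_joint_efforts()[5].round(3))
y0=-1.9617
for k in (1.4,1.5,1.55,1.59,1.63):
    r=robot.move_linear([528.1,165.5,123],[pi,0,y0-k],speed=30,f_stop=25); print(k,r,end=" "); st()
    if r: break
E
```

```text
1.4 False 17.39 [529.04 165.84 124.76] [3.1404e+00 2.6000e-03 2.9217e+00] [-1.2  0.1 11.5] 0.037 19.89 0.044
1.5 False 17.77 [529.03 165.82 124.77] [3.1402e+00 2.5000e-03 2.8217e+00] [-1.1  0.4 12.1] 0.042 20.02 0.055
1.55 False 18.16 [529.09 165.78 124.74] [3.1401e+00 2.5000e-03 2.7718e+00] [-0.5  0.4 11.9] 0.079 20.19 0.065
1.59 False 18.54 [529.19 165.74 124.76] [3.1401e+00 2.7000e-03 2.7322e+00] [-1.2 -0.7 11.2] 0.305 20.02 0.3
1.63 False 18.93 [529.25 165.74 124.76] [3.1401e+00 2.9000e-03 2.6930e+00] [ 0.7 -0.3 11.4] 0.719 19.49 0.689
```

```bash
python3 - <<'E'
from h import *
pi=np.pi
robot.move_linear([528.1,165.5,122.5],[pi,0,-1.9617-1.61],speed=30)
for _ in range(3):
    robot.sleep(.3); print(round(robot.current_t(),2),robot.current_tcp_pos().round(2),robot.current_eef_rot().round(4),np.round(robot.current_contact_force(),1),robot.current_ft_torque().round(3),round(robot.current_gripper_width()*93,2))
s=robot.get_image("side"); save(s["img"],"q_s.png",(240,180,400,330),3.5)
d=robot.get_image("wrist"); save(d["img"],"q_w.png",(220,150,420,360),2.5)
t=robot.get_image("top"); save(t["img"],"q_t.png")
E
python3 -c "
import cv2,numpy as np
a=[cv2.resize(cv2.imread('pics/'+n),(400,400)) for n in ('q_s.png','q_w.png')]
cv2.imwrite('pics/q.png',np.hstack(a))"
```

```text
19.48 [529.29 165.78 124.76] [3.1398 0.0032 2.7126] [-2.2  0.5 13.8] [0.068 0.323 0.466] 19.68
19.77 [529.31 165.79 124.77] [3.1398 0.0032 2.7126] [-2.2  0.9 14.7] [0.058 0.365 0.434] 19.52
20.07 [529.31 165.76 124.75] [3.1398 0.0032 2.7125] [-1.6 -0.1 15. ] [0.024 0.288 0.427] 19.63
```

View pics/q.png

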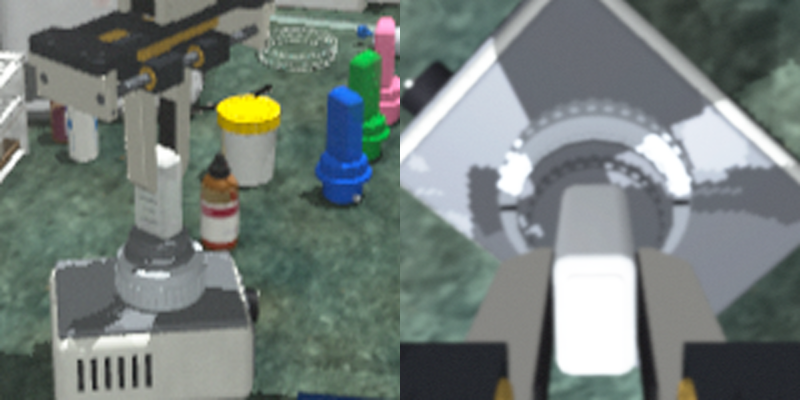

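View pics/q_t.png

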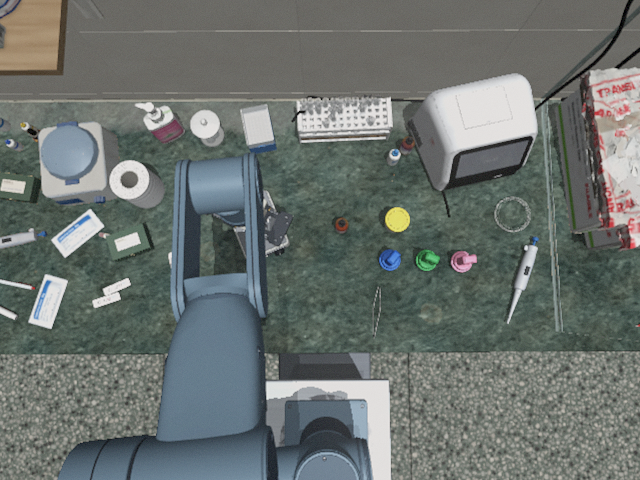

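The slot marks in the wrist view are now at right angles to the vial's wide direction. The flange is on the collar, the stop torque holds steady at 0.43 N m, and the cup and dropper are where they started. Handing in.

```bash
python3 -c "
from bench import robot
robot.hand_in(); print(robot.current_t())"
```

```text
the job is handed in; nothing more can be done
the job is handed in; nothing more can be done
```

The clear, grey-capped vial is in the homogeniser, pushed right down, turned clockwise to the stop and still gripped. I handed the job in at about 20 s, well inside the 40 s limit. The system reports no verdict.

- **Insertion:** the pins dropped into the slots with almost no side force. The spring was felt at the expected height, and pushing further no longer lowered the vial, which fits the flange lying on the collar.
- **Turn:** the stop came at about 1.56 rad. The arm is holding the vial there with about 0.43 N m and 15 N down, and neither reading drifted much over 0.6 s. The jaws read 19.6 mm, against 20 mm nominal.
- **Pictures:** the last ones show the flange on the collar and the vial turned a quarter turn from the slot marks. The cup and dropper look unmoved. The arm mostly hid the timer in the last top view, so I couldn't confirm it by eye, but nothing went near it.
- **Disagreements:**
    - The wrist camera was off by about 0.5–1 mm, which I corrected for.
    - The measured turning torque before the stop was only 0.04–0.08 N m, below the 0.08–0.14 N m stated for the ring. The pictures showed the vial turning with the jaws, so I carried on.

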